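Pack instrument cassettes and hold the end stop square

TASK

Stack the two loose blue-lidded instrument cassettes squarely, one after the other, on the cassette that stands on the grey steel transport carrier. Then take the green L-shaped end stop by its grip fin, set its foot flat on the carrier's floor and push its upright face against the column until all three cassettes are tight and flush against the carrier's end wall. Finish still gripping the end stop, pressing it firmly both down on the floor and against the column, so that a colleague can do up the strap; leave the jar, vial, gauze pack and medicine cup where they are.

Things in the scene. Friction and masses are not known exactly. Their poses are not given: they have to be found in the camera images.
- carrier: open grey steel transport carrier, fixed to the cart top: floor plate 250 (x) x 80 (y) x 4 mm with one wall across its +x end; origin: centre of the underside, z up, floor top at z = 4 mm. The wall's inner face is at x = +105 mm, its top at z = 74 mm. The -x end and the long sides are open
- column_home (a point): point on the carrier's floor, 50 mm in front of the end wall, mid-width, axes as the carrier's: here the lowest cassette's origin lies when it is pushed home; the column's near end, where the end stop's face comes, is then 50 mm to its -x side. The column may stand up to about 10 mm off mid-width
- base_cassette: closed instrument cassette, aluminium with a blue perforated lid, a solid box 100 (x) x 56 (y) x 28 (z) mm, 0.15 to 0.3 kg, both ends alike; origin: centre of the underside, x along its length, z up. This one stands loose on the carrier, lengthwise, 6 to 18 mm short of the end wall: the bottom of the column, which slides when pushed (2 to 5 N)
- cassette_a: closed instrument cassette, aluminium with a blue perforated lid, a solid box 100 (x) x 56 (y) x 28 (z) mm, 0.15 to 0.3 kg, both ends alike; origin: centre of the underside, x along its length, z up. Starts loose on the cart top in front of the carrier
- cassette_b: closed instrument cassette, aluminium with a blue perforated lid, a solid box 100 (x) x 56 (y) x 28 (z) mm, 0.15 to 0.3 kg, both ends alike; origin: centre of the underside, x along its length, z up. Starts loose on the cart top in front of the carrier
- end_stop: L-shaped green end stop, 0.14 to 0.28 kg, standing on its foot in front of the carrier. Origin: outer heel of the L, on the underside, mid-width; z up, +x out of the upright's black rubber face, the way it is pushed. Upright 56 mm wide (y), face at x = 0, top at z = 82 mm; foot 56 mm wide, 4 mm thick, x = -80 to 0 mm
- fin_grip (a point): grip point on the end stop's grey fin, at x = -24 mm, z = 65 mm of the end stop, axes as its own. The fin is 10 mm thick (y), 36 mm long (x), centred here, standing on the foot behind the upright, its top 19 mm above this point; grip it across y from above
- rail_top (a point): top of the cart's right-hand tubular hand rail, fixed, 242 mm above the cart top; the rail runs ahead, along x, above the cart's right edge (a like one at the left edge, y = +0.43 m). The arm may start outside this rail or close above it: go over it with the fingertips above 0.3 m, not through it
- cotton_jar: clear jar with cotton and a red lid, 75 mm wide, 94 mm high, stands left of the carrier; bystander, to be left alone; origin: centre of the underside
- vial_needle: small vial with a needle standing in it, 28 mm wide, 110 mm high, behind the carrier; bystander, to be left alone; origin: centre of the underside
- gauze_pack: white and blue paper pack of gauze, 68 x 104 x 12 mm, right of the carrier; bystander, to be left alone; origin: centre of the underside
- med_cup: clear upturned medicine cup, 41 mm wide, 34 mm high, far right; bystander, to be left alone; origin: centre of the underside

How it is judged:
By the outcome, as a careful person would: the job done as asked, in the order asked, and still so for the second after the job is handed in, while the arm keeps its last pose, push and grip.
It also fails if it takes over 64 s, if anything falls off the work surface, if the arm or the gripper's body presses on something with over 40 N, if the wrist force passes 120 N, or if a joint passes its speed limit or range.

ROBOT

A 6-joint arm with a two-finger parallel gripper is mounted at the origin on a cart in front of the work surface, level with it; the furniture and walls round the work are solid. World frame = base frame: x ahead of the robot, y to its left, z up, the work surface at z = 0. Lengths are in m, angles in degrees, forces in N, time in s.
With the tool pointing down it reaches from about 0.3 to 0.75 m from the base axis. Payload 8.5 kg.
Tool frame: the origin (TCP) lies on the centre line of the jaws, within the pads' length; the fingertips stand 11 mm ahead of it and the grasp point (between the pads) lies 8 mm behind it; z points along the fingers, y is the line along which they close (so a half turn about z gives the same grasp; the last joint's range is limited). The gripper opens to 85 mm and grips with 20 to 120 N. Pads are 22 mm wide; open, the fingers measure 114 mm over their backs; the gripper's body (76 mm by 85 mm) begins 54 mm behind the grasp point. The pads swing forward as they close: fully open they stand 13 mm farther back than shut.
Start: joints at [-80.117, 21.807, 74.336, -0, 83.858, -12.336], TCP at [0.208, -0.509, 0.242] pointing down, gripper open.
Joint ranges: [-178.18, 178.18], [-50.72, 133.34], [12.68, 142.11], [-81.47, 261.47], [9.98, 163.14], [-165.26, 165.26]. Speed limits (degrees/s): [136.94, 136.94, 180, 180, 180, 180].

INTERFACE

Orientations are given as a 3x3 rotation matrix whose columns are the frame's x, y, z axes.
In Python, from rig import env gives the robot as it stands.
- The arm moves only by the tool pendant, called after "Call:" as name(argument=value, ...) on one line, values as JSON. Schema: {"type":"object","properties":{"rows":{"type":"array","items":{"type":"object","properties":{"tx":{"type":"number"},"ty":{"type":"number"},"tz":{"type":"number"},"rz":{"type":"number"},"jaw":{"type":"number"}},"additionalProperties":false,"required":["jaw"]},"minItems":1,"maxItems":10},"clamp_n":{"type":"number"},"only":{"type":"string"},"quiet":{"type":"boolean"},"lines":{"type":"string"}},"required":["rows"],"additionalProperties":false}. rows is a list of rows, 1 to 10 of them, each an object with the fields tx, ty, tz (the shift in units of 20 mm), rz (a turn about the tool's z in degrees), jaw (the finger opening in m); a field left out counts as zero (the opening has to be given); each row shifts and turns the commanded pose from where the row before left it, along the tool's axes as they then stand; what a row does not reach is not made up. A row lasts 1/10 s, in which the tool goes at most 0.05 m and 8.59 degrees, less where a joint would pass 70% of its speed; a pose out of reach is approached as far as the arm can. The fingers move at their own pace and stop on an object; clamp_n is the grip in N (left out, the last holds). Time passes only in rows, so rows that do not move let the fingers close. The tool returns the time, the measured TCP pose, the force, the opening and the grip force at its end. only (a regular expression) keeps the lines of the reply that match it, lines (a string "A,B") keeps lines A to B, and quiet returns only ok. Input that does not fit is refused with a message, and nothing moves.
- env.observe(): the state, without advancing time (a new reading comes with each control period).
- env.get_image(name): name is "side" or "top" or "wrist"; returns a dict with "pixels" (420x560x3 uint8, red, green, blue), "K" (3x3 intrinsics, pixels), "distortion" ([k1, k2, p1, p2, k3] as OpenCV has them; the pictures are not rectified), "extrinsics" (4x4, takes a point from world to camera coordinates). Camera axes: x right, y down, z forward; pixel columns grow to the right and rows downward; lengths in m; the calibration is good to about 2 mm. A picture is of the moment at which its call begins. There is no depth.
- env.close_job(): hands the job in; it is judged then, once.
The state is a dict: "time_s": time; "q": joint angles; "qvel": joint speeds; "joint_efforts": joint torques, N m; "position": TCP position; "tool_rot": TCP orientation; "ft_force": force on the tool from outside, world axes, zero at the start; "wrist_torque": the same for the moment, N m; "grip_width": finger opening in m; "gripper_force": force on a finger pad.
Only numpy, scipy, OpenCV 4.12 (cv2) and the standard library are available. Lean on these libraries where they do the work, as an engineer would, in place of code of your own. Each camera call takes 0.05 s, during which the arm holds its last target. There are 200 camera calls.

## Working session

There is one attempt and no reset: what is moved stays moved. The work goes in short steps, Python scripts to look and compute and a tool call to move; the robot and the scene stay as the last step left them, time stands still between calls to the robot, and variables do not carry over. Pictures are saved under pics/ and viewed, at most 10 in all, crops included, and the job is handed in when it is done.

```bash
ls; mkdir -p pics; python3 - <<'E'
from rig import env
import cv2,numpy as np
o=env.observe();print(o)
for n in("top","side"):
    d=env.get_image(n);cv2.imwrite(f"pics/{n}0.png",d["pixels"][:,:,::-1]);print(n,d["K"],d["distortion"],d["extrinsics"])
E
```

```text
pics
rig.py
{'time_s': 0.0, 'q': array([-8.01171001e+01,  2.18417141e+01,  7.43862979e+01, -1.36865598e-03,
        8.38567835e+01, -1.23354188e+01]), 'qvel': array([ 0.00533456,  0.07528914, -0.02912833, -0.06268084,  0.02663611,
       -0.03209274]), 'joint_efforts': array([ 3.99261371e-04, -4.48465776e+01, -2.31277174e+01, -1.73266585e-04,
        4.90290869e-03,  3.05950422e-06]), 'position': array([ 0.2079213 , -0.50888036,  0.24169589]), 'tool_rot': array([[ 9.25748801e-01,  3.78138971e-01, -2.77411081e-04],
       [ 3.78138959e-01, -9.25747705e-01,  1.45392235e-03],
       [ 2.92972031e-04, -1.45086681e-03, -9.99998905e-01]]), 'ft_force': array([ 0.139776  , -0.06392297, -0.97972949]), 'wrist_torque': array([-0.00719304, -0.01711641,  0.00468476]), 'gripper_force': 0.0, 'grip_width': 0.08532964196833663}
top [[483.87544214   0.         283.52488107]
 [  0.         483.87544214 214.4572207 ]
 [  0.           0.           1.        ]] [-0.14157004  0.          0.          0.          0.        ] [[ 1.59450848e-02 -9.99861275e-01  4.81501547e-03 -6.41580289e-02]
 [-9.73333496e-01 -1.66238259e-02 -2.28791508e-01  6.21138184e-01]
 [ 2.28839813e-01 -1.03851584e-03 -9.73463539e-01  1.47986372e+00]
 [ 0.00000000e+00  0.00000000e+00  0.00000000e+00  1.00000000e+00]]
side [[395.92936675   0.         285.76458146]
 [  0.         395.92936675 210.10317933]
 [  0.           0.           1.        ]] [-0.04459438  0.          0.          0.          0.        ] [[ 0.99797448 -0.06173911 -0.01533699 -0.59212826]
 [-0.04383858 -0.49273086 -0.8690768   0.15546088]
 [ 0.04609903  0.86798881 -0.49443938  1.31775167]
 [ 0.          0.          0.          1.        ]]
```
View pics/top0.png

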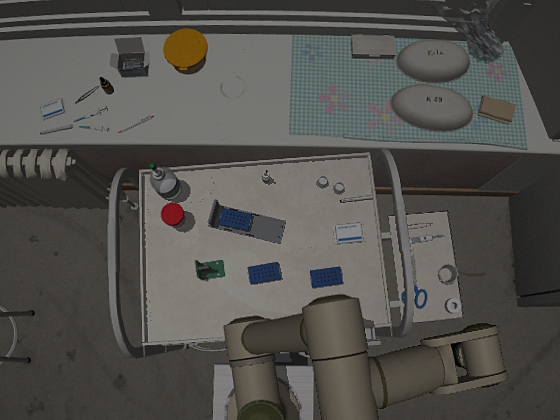

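View pics/side0.png

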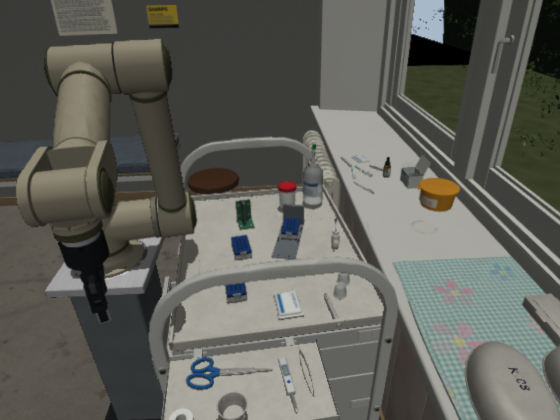

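The top view has the carrier with its end wall at px (215,212) and its axis running roughly along world +y. The base cassette is at (235,219), the loose cassettes at (265,272) and (326,277), and the end stop at (210,269). The side view agrees with this, and shows the arm outside the right rail.

```bash
cat > h.py <<'E'
import numpy as np,cv2,json,pickle
from rig import env
def snap(n,f):
    d=env.get_image(n);cv2.imwrite(f"pics/{f}.png",d["pixels"][:,:,::-1]);d=dict(d);pickle.dump(d,open(f"pics/{f}.pkl","wb"));return d
def load(f): return pickle.load(open(f"pics/{f}.pkl","rb"))
def ray(d,uv):
    p=cv2.undistortPoints(np.array(uv,float).reshape(-1,1,2),d["K"],np.array(d["distortion"]))[:,0]
    R,t=d["extrinsics"][:3,:3],d["extrinsics"][:3,3]
    return -R.T@t,np.c_[p,np.ones(len(p))]@R
def onz(d,uv,z):
    c,r=ray(d,uv);return c+r*((z-c[2])/r[:,2])[:,None]
def tri(obs): # [(d,uv),...] -> point, residual
    A=np.zeros((3,3));b=np.zeros(3);L=[]
    for d,uv in obs:
        c,r=ray(d,[uv]);r=r[0]/np.linalg.norm(r[0]);P=np.eye(3)-np.outer(r,r);A+=P;b+=P@c;L.append((P,c))
    x=np.linalg.solve(A,b);return x,max(np.linalg.norm(P@(x-c)) for P,c in L)
def proj(d,X):
    R,t=d["extrinsics"][:3,:3],d["extrinsics"][:3,3]
    return cv2.projectPoints(np.array(X,float).reshape(-1,1,3),cv2.Rodrigues(R)[0],t,d["K"],np.array(d["distortion"]))[0][:,0]
def blobs(d,kind,amin=40):
    hsv=cv2.cvtColor(d["pixels"],cv2.COLOR_RGB2HSV)
    lo,hi={"blue":((105,120,40),(125,255,255)),"green":((65,80,25),(90,255,255))}[kind]
    m=cv2.morphologyEx(cv2.inRange(hsv,lo,hi),cv2.MORPH_CLOSE,np.ones((5,5)))
    return [c for c in cv2.findContours(m,0,1)[0] if cv2.contourArea(c)>amin]
E
python3 - <<'E'
from h import *
import shutil
o=env.observe()
d=snap("top","t1")
for c in blobs(d,"blue"):
    r=cv2.minAreaRect(c); print("blue",r, onz(d,[r[0]],.028)[0].round(3), [tuple(x) for x in onz(d,cv2.boxPoints(r),.028)[:,:2].round(3)])
for c in blobs(d,"green"):
    r=cv2.minAreaRect(c);print("green",r,onz(d,[r[0]],.0)[0].round(3))
print("rail/wall",onz(d,[(215,212),(213,203),(209,225),(286,222),(281,242)],0.004).round(3))
print(onz(d,[(172,215),(266,177),(348,233)],.05).round(3))
w=snap("wrist","w0");E=w["extrinsics"];R=o["tool_rot"];print(w["K"],(R.T@(-E[:3,:3].T@E[:3,3]-o["position"])).round(4),(E[:3,:3]@R).round(3))
E
```

```text
blue ((420.3523254394531, 296.341552734375), (21.35595703125, 11.537764549255371), 86.8201675415039) [ 0.368 -0.5    0.028] [(np.float64(0.402), np.float64(-0.48)), (np.float64(0.404), np.float64(-0.518)), (np.float64(0.335), np.float64(-0.52)), (np.float64(0.333), np.float64(-0.482))]
blue ((325.94219970703125, 276.57611083984375), (16.799076080322266, 30.35543441772461), 82.23483276367188) [ 0.43  -0.194  0.028] [(np.float64(0.449), np.float64(-0.141)), (np.float64(0.464), np.float64(-0.239)), (np.float64(0.41), np.float64(-0.246)), (np.float64(0.396), np.float64(-0.149))]
blue ((263.5810852050781, 272.48651123046875), (16.933095932006836, 29.92061424255371), 80.53767395019531) [0.44  0.007 0.028] [(np.float64(0.458), np.float64(0.06)), (np.float64(0.475), np.float64(-0.035)), (np.float64(0.422), np.float64(-0.045)), (np.float64(0.404), np.float64(0.049))]
blue ((234.8470458984375, 218.68821716308594), (29.9364070892334, 16.378250122070312), 12.528807640075684) [0.615 0.106 0.028] [(np.float64(0.598), np.float64(0.16)), (np.float64(0.653), np.float64(0.151)), (np.float64(0.632), np.float64(0.053)), (np.float64(0.578), np.float64(0.063))]
green ((209.96359252929688, 269.1264953613281), (17.40156364440918, 27.725942611694336), 87.61405944824219) [0.45  0.185 0.   ]
rail/wall [[ 0.643  0.177  0.004]
 [ 0.674  0.185  0.004]
 [ 0.598  0.195  0.004]
 [ 0.612 -0.063  0.004]
 [ 0.544 -0.047  0.004]]
[[ 0.619  0.311  0.05 ]
 [ 0.754  0.006  0.05 ]
 [ 0.569 -0.264  0.05 ]]
[[344.30741861   0.         280.74106375]
 [  0.         344.30741861 211.79591632]
 [  0.           0.           1.        ]] [ 0.0766 -0.0003 -0.1318] [[ 0.     1.    -0.001]
 [-0.952  0.    -0.305]
 [-0.305  0.001  0.952]]
```

The rows are not in the units I measure in: shifts go in units of 20 mm. I convert before sending: -0.05 m is -2.5, -0.03 m is -1.5.

Call:
pendant(rows=[{"tz": -2.5,"jaw": 0.085},{"tz": -2.5,"jaw": 0.085},{"tz": -1.5,"jaw": 0.085},{"jaw": 0.085}])

```text
time_s: 0.6
position: [0.2081, -0.5098, 0.3767]
tool_rot: [[0.926, 0.378, 0.001], [0.378, -0.926, -0.008], [-0.002, 0.008, -1.0]]
ft_force: [-0.0, -0.5, -1.0]
grip_width: 0.0848
gripper_force: 0.0
```

In the tool's units: 0.036 m is 1.8, -0.023 m is -1.15.

Call:
pendant(rows=[{"tx": 1.8,"ty": -1.15,"jaw": 0.085},{"tx": 1.8,"ty": -1.15,"jaw": 0.085},{"tx": 1.8,"ty": -1.15,"jaw": 0.085},{"tx": 1.8,"ty": -1.15,"jaw": 0.085},{"tx": 1.8,"ty": -1.15,"jaw": 0.085},{"tx": 1.8,"ty": -1.15,"jaw": 0.085},{"tx": 1.8,"ty": -1.15,"jaw": 0.085},{"tx": 1.8,"ty": -1.15,"jaw": 0.085},{"tx": 1.8,"ty": -1.15,"jaw": 0.085}])

```text
time_s: 1.5
position: [0.4302, -0.1932, 0.3713]
tool_rot: [[0.926, 0.378, -0.001], [0.378, -0.926, 0.001], [-0.001, -0.001, -1.0]]
ft_force: [0.7, -0.6, -1.2]
grip_width: 0.0852
gripper_force: 0.0
```

Call:
pendant(rows=[{"tz": 0.5,"rz": -8.5,"jaw": 0.085},{"tz": 0.5,"rz": -8.5,"jaw": 0.085},{"tz": 0.5,"rz": -8.5,"jaw": 0.085},{"tz": 0.5,"rz": -8.5,"jaw": 0.085},{"tz": 0.5,"rz": -8.5,"jaw": 0.085},{"tz": 0.5,"rz": -8.5,"jaw": 0.085},{"tz": 0.5,"rz": -8.5,"jaw": 0.085},{"tz": 0.5,"rz": -8.5,"jaw": 0.085},{"tz": 0.5,"rz": -8,"jaw": 0.085},{"jaw": 0.085}])

```text
time_s: 2.5
position: [0.4289, -0.1945, 0.2803]
tool_rot: [[-0.144, 0.99, -0.003], [0.99, 0.144, 0.003], [0.003, -0.003, -1.0]]
ft_force: [-0.0, -0.7, 0.1]
grip_width: 0.085
gripper_force: 0.0
```

```bash
cat >> h.py <<'E'
def show(d):
    for k in("blue","green"):
        for c in blobs(d,k,300):
            r=cv2.minAreaRect(c);print(k,np.round(r[0]),np.round(r[1]),"top@.028" ,onz(d,[r[0]],.028)[0].round(4))
E
python3 -c "
from h import *
d=snap('wrist','w1');show(d)"
```

```text
blue [214. 362.] [49. 49.] top@.028 [ 0.3734 -0.4662  0.028 ]
blue [284. 174.] [84. 48.] top@.028 [ 0.4303 -0.1939  0.028 ]
blue [324.  16.] [33. 55.] top@.028 [ 0.4468 -0.0302  0.028 ]
```

View pics/w1.png

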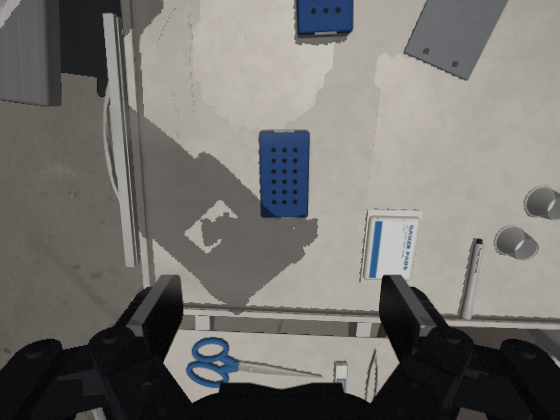

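The wrist view shows cassette B's lid upright at px (284,174), almost straight. The gauze pack is to its right at (392,245), and the carrier's open end is at the top right, around (455,35). I'll go lower for the second view.

Call:
pendant(rows=[{"tz": 2,"jaw": 0.085},{"tz": 2,"jaw": 0.085},{"tz": 2,"jaw": 0.085},{"jaw": 0.085}])

```text
time_s: 2.95
position: [0.4279, -0.1937, 0.1589]
tool_rot: [[-0.139, 0.99, -0.007], [0.99, 0.14, 0.005], [0.006, -0.006, -1.0]]
ft_force: [0.1, -0.0, 1.2]
grip_width: 0.0853
gripper_force: 0.0
```

```bash
cat >> h.py <<'E'
def lid(d,near):
    "lid of the cassette nearest a pixel: centre, long-side yaw at z=.028"
    c=min(blobs(d,"blue",300),key=lambda c:np.hypot(*(np.array(cv2.minAreaRect(c)[0])-near)))
    r=cv2.minAreaRect(c);return r
def lidyaw(d,r,z):
    b=onz(d,cv2.boxPoints(r),z)[:,:2];e=[b[1]-b[0],b[2]-b[1]];e2=[b[2]-b[3],b[3]-b[0]]
    L=[np.linalg.norm(x) for x in e];i=int(np.argmax(L));v=e[i]+e2[i];v*=np.sign(v[1])
    return np.degrees(np.arctan2(v[1],v[0])).round(2),np.round(L,4)
def rel(X):
    o=env.observe();R=o["tool_rot"];return (R.T@(np.array(X)-o["position"])).round(4),"yaw",np.degrees(np.arctan2(R[1,0],R[0,0])).round(2)
E
python3 - <<'E'
from h import *
d=snap('wrist','w2');w1=load('w1');p=proj(d,[[.43,-.194,.028]])[0]
r2=lid(d,p);r1=lid(w1,(284,174));r0=lid(load('t1'),(326,277))
print(r2,r1)
print("wrist pair",tri([(d,r2[0]),(w1,r1[0])]),"with top",tri([(d,r2[0]),(load('t1'),r0[0])]))
for z in(.028,):
  print(onz(d,[r2[0]],z),lidyaw(d,r2,z),onz(w1,[r1[0]],z),lidyaw(w1,r1,z))
print(rel(onz(d,[r2[0]],.028)[0]))
E
```

```text
((286.5, 203.99996948242188), (70.99998474121094, 117.99998474121094), -0.0) ((284.0, 174.0), (84.0, 48.0), 90.0)
wrist pair (array([ 0.43092895, -0.19740348,  0.01039938]), np.float64(3.051385960587895e-06)) with top (array([ 0.43031862, -0.19425415,  0.02140344]), np.float64(4.023931756308681e-05))
[[ 0.43001658 -0.19238497  0.028     ]] (np.float64(98.32), array([0.0981, 0.0536])) [[ 0.43030592 -0.19391695  0.028     ]] (np.float64(98.46), array([0.0524, 0.0966]))
(array([0.0017, 0.0015, 0.1337]), 'yaw', np.float64(98.07))
```

In the tool's units: 0.04 m is 2, 0.0017 m is 0.085.

Call:
pendant(rows=[{"tx": 0.085,"ty": 0.075,"tz": 2,"jaw": 0.085},{"tz": 2,"jaw": 0.085},{"tz": 1.75,"jaw": 0.085},{"tz": 1,"jaw": 0.085},{"tz": 0.45,"jaw": 0.085},{"jaw": 0.085},{"jaw": 0.085}], clamp_n=40)

```text
time_s: 3.7
position: [0.4319, -0.1938, 0.0199]
tool_rot: [[-0.142, 0.99, 0.002], [0.99, 0.142, -0.002], [-0.002, 0.002, -1.0]]
ft_force: [0.3, -0.7, 0.5]
grip_width: 0.0848
gripper_force: 0.0
```

Call:
pendant(rows=[{"tx": 0.05,"ty": -0.05,"tz": 0.25,"jaw": 0.085},{"jaw": 0.05},{"jaw": 0.05},{"jaw": 0.05},{"jaw": 0.05},{"jaw": 0.05}], clamp_n=40)

```text
time_s: 4.3
position: [0.43, -0.1924, 0.0139]
tool_rot: [[-0.143, 0.99, 0.001], [0.99, 0.143, -0.001], [-0.001, 0.001, -1.0]]
ft_force: [0.3, 0.2, 4.8]
grip_width: 0.0553
gripper_force: 42.7
```

Call:
pendant(rows=[{"tz": -1.5,"jaw": 0.05},{"tz": -2,"jaw": 0.05},{"tz": -2,"jaw": 0.05},{"tz": -2,"jaw": 0.05},{"tx": 1.14,"ty": 1.935,"tz": -1.5,"jaw": 0.05},{"tx": 1.14,"ty": 1.935,"jaw": 0.05},{"tx": 1.14,"ty": 1.935,"rz": 6.5,"jaw": 0.05},{"tx": 1.14,"ty": 1.935,"rz": 6.5,"jaw": 0.05},{"rz": 7,"jaw": 0.05},{"jaw": 0.05}], clamp_n=60)

```text
time_s: 5.3
position: [0.5704, -0.0852, 0.1905]
tool_rot: [[0.203, 0.979, -0.001], [0.979, -0.203, 0.0], [0.0, -0.001, -1.0]]
ft_force: [-0.1, -1.0, -1.1]
grip_width: 0.0544
gripper_force: 68.4
```

```bash
python3 - <<'E'
from h import *
d=snap('wrist','w3');show(d);o=env.observe();print(o["position"],o["grip_width"],rel([.615,.106,.028]))
E
```

```text
blue [280. 290.] [197. 151.] top@.028 [ 0.5492 -0.1789  0.028 ]
blue [128. 153.] [48. 66.] top@.028 [ 0.4481 -0.0236  0.028 ]
blue [94. 90.] [63. 66.] top@.028 [0.4376 0.0308 0.028 ]
blue [290.   5.] [10. 73.] top@.028 [0.6061 0.058  0.028 ]
[ 0.56995786 -0.08581902  0.19068159] 0.05469747065841378 (array([0.197 , 0.0057, 0.1627]), 'yaw', np.float64(78.4))
```

View pics/w3.png

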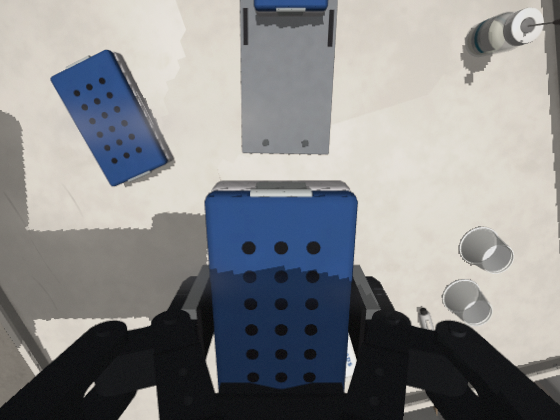

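The carrier floor runs up the picture. Its open end is at row 153, with the corners near (242,152) and (330,152), and the base cassette is at the top, (290,5). The held cassette's front edge is at row 183 and sits straight in the jaws. The other cassette is at (112,118). I'll move forward to see the base fully.

In the tool's units: 0.03 m is 1.5, -0.025 m is -1.25.

Call:
pendant(rows=[{"tx": 1.5,"tz": -1.25,"jaw": 0.05},{"tx": 1.5,"tz": -1.25,"jaw": 0.05},{"tx": 1.5,"jaw": 0.05},{"jaw": 0.05},{"jaw": 0.05}], clamp_n=60)

```text
time_s: 5.85
position: [0.588, 0.0016, 0.241]
tool_rot: [[0.202, 0.979, -0.001], [0.979, -0.202, -0.0], [-0.0, -0.001, -1.0]]
ft_force: [-0.8, -1.0, -2.1]
grip_width: 0.0549
gripper_force: 68.5
```

```bash
python3 - <<'E'
from h import *
d=snap('wrist','w4');show(d);o=env.observe();print(o["position"],o["time_s"])
E
```

```text
blue [280. 290.] [197. 151.] top@.028 [ 0.5609 -0.1214  0.028 ]
blue [145. 203.] [97. 52.] top@.028 [0.4421 0.007  0.028 ]
blue [290.  66.] [113.  61.] top@.028 [0.6164 0.1065 0.028 ]
green [110.  36.] [77. 56.] top@.028 [0.4612 0.1653 0.028 ]
[0.58805245 0.00110017 0.240818  ] 5.9
```

View pics/w4.png

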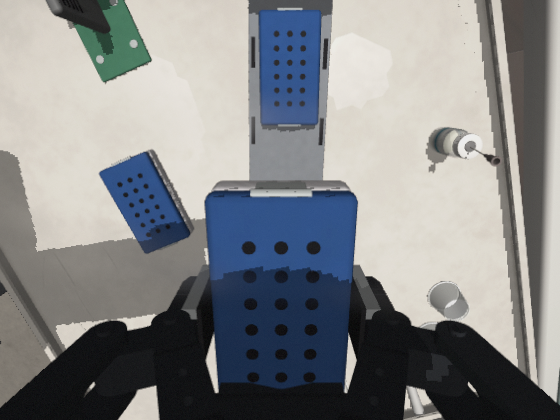

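```bash
python3 - <<'E'
from h import *
d=load('w4');o=env.observe();R=o["tool_rot"];p=o["position"]
r=lid(d,(290,66));rt=lid(load('t1'),(235,219))
print(r);print("tri",tri([(d,r[0]),(load('t1'),rt[0])]),onz(d,[r[0]],.032),lidyaw(d,r,.032),lidyaw(load('t1'),rt,.032))
b=onz(d,cv2.boxPoints(r),.032);print(b.round(4))
print("held yaw")
zt=p[2]+.0141
h=onz(d,[(213,191),(280,191),(350,191),(205,197),(357,197),(207,215),(356,215)],zt);print(((h-p)@R).round(4))
w3=load('w3');c=onz(w3,[(242,152.5),(330,153)],.004);print("open end",c.round(4),np.linalg.norm(c[0]-c[1]))
print(rel(onz(d,[r[0]],.032)[0]))
# green
g=max(blobs(d,'green',300),key=cv2.contourArea)
E
```

```text
((289.5, 66.5), (113.0, 61.0), 90.0)
tri (array([0.61667441, 0.10694334, 0.02240026]), np.float64(4.6410416662889945e-05)) [[0.61627886 0.10619167 0.032     ]] (np.float64(78.79), array([0.0537, 0.0969])) (np.float64(78.25), array([0.0551, 0.0997]))
[[0.599  0.1571 0.032 ]
 [0.6516 0.1463 0.032 ]
 [0.6352 0.0508 0.032 ]
 [0.5778 0.0626 0.032 ]]
held yaw
[[ 0.0479 -0.0255 -0.0141]
 [ 0.0479 -0.0018 -0.0141]
 [ 0.048   0.0228 -0.0141]
 [ 0.0457 -0.0284 -0.0141]
 [ 0.0458  0.0255 -0.0141]
 [ 0.0389 -0.0282 -0.0141]
 [ 0.039   0.0256 -0.0141]]
open end [[ 0.5406 -0.0457  0.004 ]
 [ 0.6199 -0.0626  0.004 ]] 0.08103269347134252
(array([0.1087, 0.0065, 0.2088]), 'yaw', np.float64(78.27))
```

Call:
pendant(rows=[{"tx": 1.75,"ty": 0.125,"jaw": 0.05},{"tx": 1.75,"ty": 0.125,"jaw": 0.05},{"tx": 1.75,"ty": 0.125,"tz": 1.5,"jaw": 0.05},{"tx": 0.225,"tz": 2,"jaw": 0.05},{"tz": 2,"jaw": 0.05},{"tz": 2,"jaw": 0.05},{"tz": 1.25,"jaw": 0.05},{"jaw": 0.05},{"jaw": 0.05}], clamp_n=60)

```text
time_s: 6.8
position: [0.6187, 0.1066, 0.0668]
tool_rot: [[0.205, 0.979, 0.0], [0.979, -0.205, -0.0], [-0.0, 0.0, -1.0]]
ft_force: [0.7, 0.2, -2.3]
grip_width: 0.0547
gripper_force: 68.3
```

```bash
python3 - <<'E'
from h import *
d=snap('wrist','w5');cv2.imwrite('pics/w5c.png',cv2.resize(d["pixels"][90:310,140:420,::-1],None,fx=2.7,fy=2.7,interpolation=2))
o=env.observe();print(o["position"],rel([.6163,.1062,.032]))
E
```

```text
[0.61923239 0.10686985 0.06772123] (array([-0.0013, -0.0028,  0.0357]), 'yaw', np.float64(78.19))
```

View pics/w5c.png

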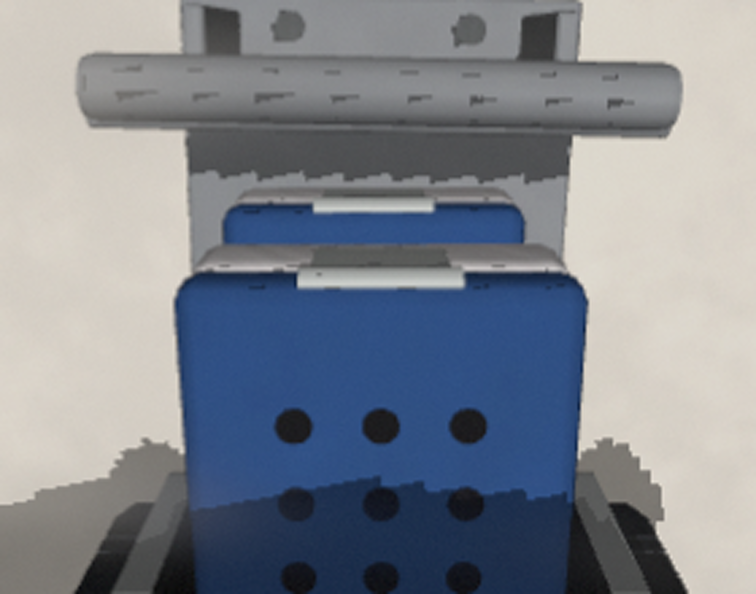

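The held lid spans crop columns 175–588 (centre 381.5) and the base lid 223–524 (centre 373.5), so the base lies about 1.4 mm to tool −y. Its front edge is at crop row 204, against row 272 for the held lid. The yaw looks parallel.

```bash
python3 - <<'E'
from h import *
d=load('w5');p=np.array([.6192,.1068,.0672]);R=env.observe()["tool_rot"]
f=lambda c,z:((onz(d,np.array(c,float)/2.7+[140,90],z)-p)@R).round(4)
print("base",f([(232,205),(373,205),(517,205)],.032));print("held",f([(190,273),(381,273),(575,273)],p[2]+.0141))
print("base widths",f([(223,235),(524,235)],.032),f([(176,310),(587,310)],p[2]+.0141))
print("wall cols",f([(192,200),(567,200)],.004))
print("wall inner",f([(190,172),(570,172)],.004),f([(90,127),(675,135)],.074))
E
```

```text
base [[ 0.0472 -0.0285  0.0352]
 [ 0.0472 -0.0031  0.0352]
 [ 0.0472  0.0229  0.0353]]
held [[ 0.0472 -0.0264 -0.0141]
 [ 0.0472 -0.0016 -0.0141]
 [ 0.0472  0.0236 -0.014 ]]
base widths [[ 0.0417 -0.0304  0.0351]
 [ 0.0417  0.0245  0.0353]] [[ 0.0422 -0.0286 -0.0142]
 [ 0.0422  0.0255 -0.014 ]]
wall cols [[ 0.0432 -0.0415  0.0631]
 [ 0.0432  0.0375  0.0633]]
wall inner [[ 0.0491 -0.0415  0.0631]
 [ 0.0491  0.0378  0.0633]] [[ 0.0652 -0.04   -0.0069]
 [ 0.0642  0.0373 -0.0067]]
```

In the tool's units: -0.001 m is -0.05, 0.001 m is 0.05.

Call:
pendant(rows=[{"ty": -0.05,"tz": 0.45,"jaw": 0.05},{"tz": 0.4,"jaw": 0.05},{"tz": 0.05,"jaw": 0.05},{"tz": 0.05,"jaw": 0.05},{"tz": 0.05,"jaw": 0.05},{"jaw": 0.05}], clamp_n=60)

```text
time_s: 7.45
position: [0.6175, 0.1079, 0.0462]
tool_rot: [[0.204, 0.979, 0.0], [0.979, -0.204, -0.0], [0.0, 0.0, -1.0]]
ft_force: [0.9, -1.0, -1.7]
grip_width: 0.0547
gripper_force: 68.3
```

Call:
pendant(rows=[{"tz": 0.05,"jaw": 0.05},{"jaw": 0.05}])

```text
time_s: 7.65
position: [0.6175, 0.1079, 0.0461]
tool_rot: [[0.204, 0.979, 0.001], [0.979, -0.204, -0.0], [0.0, 0.001, -1.0]]
ft_force: [-2.2, -0.2, 4.7]
grip_width: 0.0545
gripper_force: 69.2
```

Call:
pendant(rows=[{"tz": 0.05,"jaw": 0.05},{"jaw": 0.05}])

```text
time_s: 7.85
position: [0.6175, 0.1079, 0.046]
tool_rot: [[0.204, 0.979, 0.001], [0.979, -0.204, -0.0], [0.0, 0.001, -1.0]]
ft_force: [-5.6, -0.3, 12.3]
grip_width: 0.0547
gripper_force: 70.1
```

Call:
pendant(rows=[{"tz": -0.05,"jaw": 0.05},{"jaw": 0.085},{"jaw": 0.085},{"jaw": 0.085},{"jaw": 0.085},{"tz": -1,"jaw": 0.085},{"tz": -2,"jaw": 0.085},{"tz": -2.5,"jaw": 0.085},{"tx": -2,"tz": -1.5,"jaw": 0.085}])

```text
time_s: 8.75
position: [0.6102, 0.0713, 0.1887]
tool_rot: [[0.2, 0.98, 0.005], [0.98, -0.2, 0.001], [0.002, 0.005, -1.0]]
ft_force: [0.7, -0.8, -0.4]
grip_width: 0.0849
gripper_force: 0.0
```

Call:
pendant(rows=[{"tx": -1.185,"ty": -1.89,"jaw": 0.085},{"tx": -1.185,"ty": -1.89,"jaw": 0.085},{"tx": -1.185,"ty": -1.89,"jaw": 0.085},{"tx": -1.185,"ty": -1.89,"rz": -8,"jaw": 0.085},{"rz": -8,"jaw": 0.085},{"rz": -6,"jaw": 0.085},{"jaw": 0.085}])

```text
time_s: 9.45
position: [0.4417, 0.0067, 0.1853]
tool_rot: [[-0.178, 0.984, 0.0], [0.984, 0.178, -0.0], [-0.0, 0.0, -1.0]]
ft_force: [-0.1, -0.2, -0.5]
grip_width: 0.0849
gripper_force: 0.0
```

```bash
python3 - <<'E'
from h import *
d=snap('wrist','w6');r=lid(d,proj(d,[[.442,.007,.028]])[0]);r1=lid(load('w4'),(145,203));r0=lid(load('t1'),(264,272))
print(r,onz(d,[r[0]],.028),lidyaw(d,r,.028),"w4yaw",lidyaw(load('w4'),r1,.028))
print(tri([(d,r[0]),(load('t1'),r0[0])]),tri([(d,r[0]),(load('w4'),r1[0])]));print(rel(onz(d,[r[0]],.028)[0]))
E
```

```text
((281.0, 193.5), (109.0, 64.0), 90.0) [[0.44019679 0.00823904 0.028     ]] (np.float64(100.28), array([0.0529, 0.098 ])) w4yaw (np.float64(99.65), array([0.0557, 0.0995]))
(array([0.44022764, 0.00726896, 0.02411979]), np.float64(0.00015935684031534293)) (array([0.4403489 , 0.00669875, 0.02395165]), np.float64(0.0004764033464763989))
(array([ 0.0018, -0.0014,  0.1572]), 'yaw', np.float64(100.08))
```

View pics/w6.png

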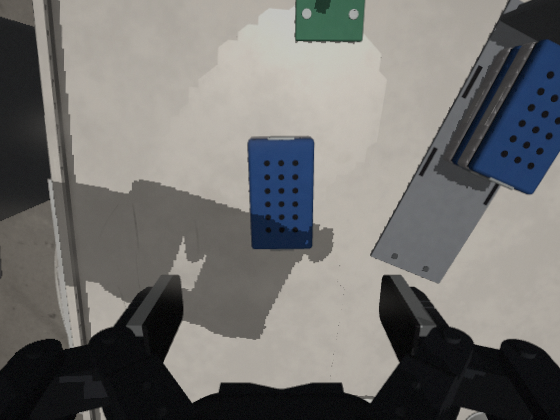

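Cassette A stands upright at (281,193), with its centre on the image axis. The end stop's foot edge is at (330,40). The stacked pair is at the right, around (520,120). Descending to grasp.

Call:
pendant(rows=[{"tx": 0.05,"ty": -0.025,"tz": 2.5,"jaw": 0.085},{"tz": 2.5,"jaw": 0.085},{"tz": 2,"jaw": 0.085},{"tz": 1,"jaw": 0.085},{"tz": 0.4,"jaw": 0.085},{"tz": 0.1,"jaw": 0.085},{"jaw": 0.085}], clamp_n=60)

```text
time_s: 10.2
position: [0.4417, 0.0076, 0.0157]
tool_rot: [[-0.177, 0.984, 0.001], [0.984, 0.177, -0.0], [-0.001, 0.001, -1.0]]
ft_force: [1.0, -0.1, 0.1]
grip_width: 0.085
gripper_force: 0.0
```

Call:
pendant(rows=[{"tz": 0.05,"jaw": 0.05},{"jaw": 0.05},{"jaw": 0.05},{"jaw": 0.05},{"jaw": 0.05},{"tz": -1.75,"jaw": 0.05},{"tz": -2.5,"jaw": 0.05},{"tz": -2.5,"jaw": 0.05},{"tz": -2.5,"jaw": 0.05},{"tz": -2.5,"jaw": 0.05}], clamp_n=60)

```text
time_s: 11.2
position: [0.4403, 0.0079, 0.2517]
tool_rot: [[-0.177, 0.984, 0.001], [0.984, 0.177, -0.0], [-0.0, 0.001, -1.0]]
ft_force: [2.2, -0.5, -2.2]
grip_width: 0.0548
gripper_force: 65.3
```

Call:
pendant(rows=[{"tx": -0.4,"ty": 1.785,"jaw": 0.05},{"tx": -0.4,"ty": 1.785,"jaw": 0.05},{"tx": -0.4,"ty": 1.785,"jaw": 0.05},{"tx": -0.4,"ty": 1.785,"rz": 8,"jaw": 0.05},{"rz": 8,"jaw": 0.05},{"rz": 6,"jaw": 0.05},{"jaw": 0.05},{"jaw": 0.05}], clamp_n=60)

```text
time_s: 12.0
position: [0.5871, 0.0016, 0.2493]
tool_rot: [[0.201, 0.98, -0.0], [0.98, -0.201, 0.0], [-0.0, -0.0, -1.0]]
ft_force: [0.3, -0.6, -1.9]
grip_width: 0.0548
gripper_force: 65.4
```

```bash
python3 - <<'E'
from h import *
d=snap('wrist','w7');show(d);o=env.observe();R=o["tool_rot"];p=o["position"];print(p)
E
```

```text
blue [281. 287.] [202. 150.] top@.028 [ 0.5602 -0.1233  0.028 ]
blue [291.  64.] [121.  66.] top@.028 [0.6177 0.1087 0.028 ]
green [114.  37.] [77. 54.] top@.028 [0.4606 0.1662 0.028 ]
[0.58708812 0.00156378 0.24933094]
```

View pics/w7.png

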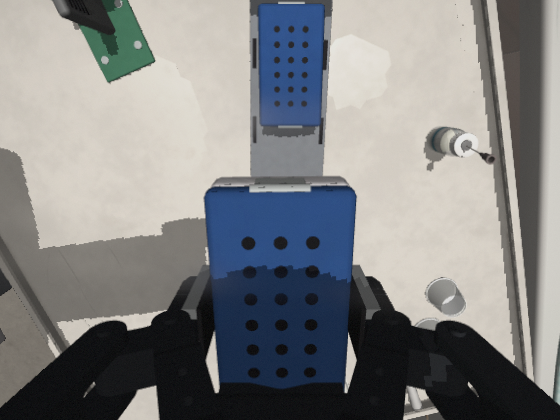

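```bash
python3 - <<'E'
from h import *
d=load('w7');o=env.observe();R=o["tool_rot"];p=o["position"]
zt=p[2]+.0135
print("held front",((onz(d,[(281,187.5)],zt)-p)@R).round(4))
d4=load('w4');p4=np.array([.58805,.0011,.2408])
r=lid(d,(291,64));c=onz(d,[r[0]],.060)[0];print(r,c,lidyaw(d,r,.06),rel(c))
print("nominal",rel([.6175,.1079,.046+.028]))
E
```

```text
held front [[ 0.0486 -0.0013 -0.0135]]
((291.0, 64.5), (121.0, 66.0), 90.0) [0.61618862 0.10588965 0.06      ] (np.float64(78.89), array([0.0545, 0.0976])) (array([0.1081, 0.0074, 0.1893]), 'yaw', np.float64(78.36))
nominal (array([0.1103, 0.0083, 0.1753]), 'yaw', np.float64(78.36))
```

In the tool's units: 0.045 m is 2.25, 0.037 m is 1.85.

Call:
pendant(rows=[{"tx": 1.8,"ty": 0.135,"jaw": 0.05},{"tx": 1.8,"ty": 0.135,"jaw": 0.05},{"tx": 1.85,"ty": 0.13,"tz": 1.5,"jaw": 0.05},{"tz": 2.25,"jaw": 0.05},{"tz": 2.25,"jaw": 0.05},{"tz": 1.75,"jaw": 0.05},{"jaw": 0.05},{"jaw": 0.05}], clamp_n=60)

```text
time_s: 12.85
position: [0.618, 0.1065, 0.0953]
tool_rot: [[0.203, 0.979, 0.001], [0.979, -0.203, -0.0], [0.0, 0.001, -1.0]]
ft_force: [0.4, -0.2, -1.1]
grip_width: 0.0546
gripper_force: 65.2
```

```bash
python3 - <<'E'
from h import *
d=snap('wrist','w8');cv2.imwrite('pics/w8c.png',cv2.resize(d["pixels"][90:310,140:420,::-1],None,fx=2.7,fy=2.7,interpolation=2))
o=env.observe();print(o["position"],rel([.6175,.1079,.074]))
E
```

```text
[0.61855921 0.10650634 0.09643687] (array([ 0.0011, -0.0014,  0.0224]), 'yaw', np.float64(78.26))
```

View pics/w8c.png

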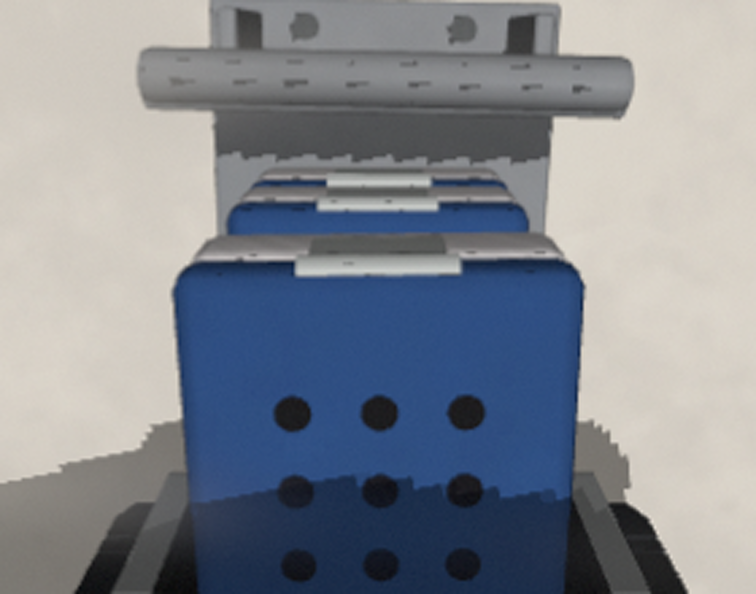

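The tab centres of the base, B and the held cassette lie at crop columns 379, 378 and 378.5, so they are laterally aligned. The front lid edges are at rows 187, 210 and 269.

```bash
python3 - <<'E'
from h import *
d=load('w8');p=np.array([.6183,.1065,.0958]);R=env.observe()["tool_rot"]
f=lambda c,z:((onz(d,np.array(c,float)/2.7+[140,90],z)-p)@R).round(4)
print("base",f([(379,187)],.032));print("B",f([(378,210)],.06),f([(228,225),(529,225)],.06));print("held",f([(378,270)],p[2]+.0135),f([(176,300),(583,300)],p[2]+.0135))
E
```

```text
base [[ 0.0461 -0.0021  0.0638]]
B [[ 0.0464 -0.0022  0.0358]] [[ 0.0437 -0.0295  0.0357]
 [ 0.0437  0.0254  0.0359]]
held [[ 0.0477 -0.0019 -0.0135]] [[ 0.0437 -0.0286 -0.0136]
 [ 0.0437  0.0251 -0.0134]]
```

In the tool's units: 0.01 m is 0.5, 0.008 m is 0.4.

Call:
pendant(rows=[{"tz": 0.5,"jaw": 0.05},{"tz": 0.4,"jaw": 0.05},{"tz": 0.05,"jaw": 0.05},{"jaw": 0.05},{"jaw": 0.05}], clamp_n=60)

```text
time_s: 13.4
position: [0.6175, 0.1066, 0.0752]
tool_rot: [[0.204, 0.979, 0.0], [0.979, -0.204, -0.0], [-0.0, 0.0, -1.0]]
ft_force: [0.1, -0.5, -2.0]
grip_width: 0.055
gripper_force: 65.4
```

In the tool's units: -0.001 m is -0.05, 0.0005 m is 0.025.

Call:
pendant(rows=[{"tx": -0.05,"tz": 0.025,"jaw": 0.05},{"tz": 0.025,"jaw": 0.05},{"jaw": 0.05}])

```text
time_s: 13.7
position: [0.6176, 0.1061, 0.0752]
tool_rot: [[0.204, 0.979, 0.002], [0.979, -0.204, 0.001], [0.001, 0.001, -1.0]]
ft_force: [-1.9, 2.2, 6.2]
grip_width: 0.0546
gripper_force: 66.3
```

Call:
pendant(rows=[{"tz": 0.05,"jaw": 0.05},{"jaw": 0.05}])

```text
time_s: 13.9
position: [0.6176, 0.1061, 0.0752]
tool_rot: [[0.204, 0.979, 0.002], [0.979, -0.204, 0.001], [0.001, 0.002, -1.0]]
ft_force: [-3.6, 2.1, 14.1]
grip_width: 0.0546
gripper_force: 67.2
```

In the tool's units: -0.05 m is -2.5, -0.0015 m is -0.075.

Call:
pendant(rows=[{"tz": -0.075,"jaw": 0.05},{"jaw": 0.085},{"jaw": 0.085},{"jaw": 0.085},{"jaw": 0.085},{"tz": -1,"jaw": 0.085},{"tz": -2,"jaw": 0.085},{"tz": -2.5,"jaw": 0.085},{"tz": -2,"jaw": 0.085},{"tx": -1.5,"tz": -1,"jaw": 0.085}])

```text
time_s: 14.9
position: [0.6119, 0.0782, 0.2486]
tool_rot: [[0.201, 0.98, 0.006], [0.98, -0.201, 0.0], [0.002, 0.006, -1.0]]
ft_force: [0.0, -0.4, -0.1]
grip_width: 0.0848
gripper_force: 0.0
```

Call:
pendant(rows=[{"tx": -0.7,"ty": -1.8,"jaw": 0.085},{"tx": -0.7,"ty": -1.8,"jaw": 0.085},{"tx": -0.7,"ty": -1.8,"jaw": 0.085},{"tx": -0.7,"ty": -1.8,"rz": -8,"jaw": 0.085},{"rz": -8,"jaw": 0.085},{"rz": -6,"jaw": 0.085},{"jaw": 0.085},{"jaw": 0.085}])

```text
time_s: 15.7
position: [0.4588, 0.0508, 0.2446]
tool_rot: [[-0.175, 0.985, -0.0], [0.985, 0.175, -0.0], [-0.0, -0.0, -1.0]]
ft_force: [0.2, 0.1, -0.4]
grip_width: 0.085
gripper_force: 0.0
```

```bash
python3 - <<'E'
from h import *
d=snap('wrist','w9');show(d);o=env.observe();print(o["position"])
E
```

```text
blue [474. 166.] [ 64. 126.] top@.028 [0.6499 0.1002 0.028 ]
green [298.  46.] [92. 62.] top@.028 [0.4507 0.1784 0.028 ]
[0.45880929 0.05081137 0.24453152]
```

View pics/w9.png

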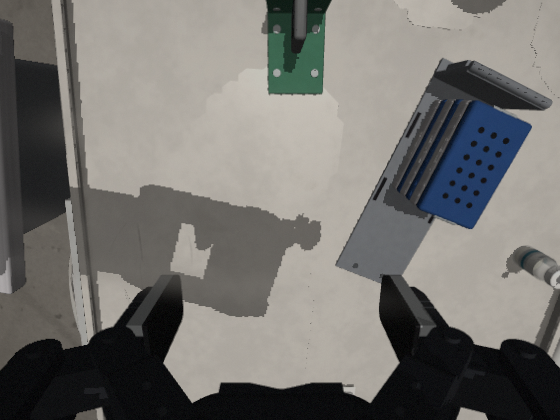

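The three cassettes stand aligned on the carrier. The end stop's foot has its rear edge at row 94 (columns 268–323), with the fin at column 298. That was my tenth picture, so everything from here is numeric.

```bash
python3 - <<'E'
from h import *
d=load('w9');o=env.observe();R=o["tool_rot"];p=o["position"]
hsv=cv2.cvtColor(d["pixels"],cv2.COLOR_RGB2HSV);m=cv2.inRange(hsv,(65,80,25),(90,255,255))>0
for r in(30,45,60,75,88):
    c=np.where(m[r])[0];print(r,c.min(),c.max())
for c in(273,285,300,318):
    rr=np.where(m[:,c])[0];print("col",c,rr.max())
back=onz(d,[(268,94.5),(323.5,94.5)],.004);print(back.round(4))
L=[];Rr=[]
for r in(40,55,65,75,85):
    c=np.where(m[r])[0];L.append((c.min(),r));Rr.append((c.max()+1,r))
for s in(L,Rr):
    w=onz(d,s,.004)[:,:2];k=np.polyfit(w[:,1],w[:,0],1)[0];print("side yaw",90-np.degrees(np.arctan(k)),w[0],w[-1])
# grey fin pixel extents: print rows of V around cols
for r in(5,15,25,35,42,47): print(r,[tuple(int(v) for v in d["pixels"][r,c]) for c in range(286,312,2)])
E
```

```text
30 269 324
45 268 323
60 269 322
75 269 322
88 269 321
col 273 92
col 285 92
col 300 92
col 318 92
[[0.4296 0.1318 0.004 ]
 [0.4856 0.1418 0.004 ]]
side yaw 99.51064990188458 [0.42213759 0.18229534] [0.42904898 0.14104155]
side yaw 99.35378559479635 [0.47538458 0.19180037] [0.48218221 0.15051322]
5 [(22, 31, 25), (19, 30, 22), (16, 29, 21), (17, 24, 20), (40, 40, 39), (77, 76, 74), (95, 96, 95), (99, 99, 98), (99, 98, 97), (89, 88, 88), (64, 62, 63), (17, 29, 21), (15, 28, 21)]
15 [(32, 55, 42), (30, 52, 41), (33, 55, 44), (19, 21, 20), (42, 41, 40), (79, 79, 78), (95, 95, 94), (97, 97, 97), (96, 95, 95), (83, 83, 82), (51, 51, 50), (31, 53, 41), (32, 53, 40)]
25 [(31, 54, 42), (33, 56, 43), (31, 53, 42), (15, 18, 17), (45, 47, 46), (80, 79, 78), (95, 94, 92), (95, 94, 93), (95, 94, 93), (82, 83, 82), (44, 44, 42), (33, 55, 43), (30, 53, 41)]
35 [(31, 54, 41), (32, 55, 43), (32, 54, 42), (8, 9, 7), (50, 50, 51), (81, 80, 80), (92, 92, 91), (92, 92, 91), (92, 90, 89), (81, 80, 80), (51, 70, 59), (59, 100, 77), (58, 99, 78)]
42 [(34, 56, 45), (31, 54, 41), (34, 57, 44), (28, 28, 28), (28, 29, 27), (25, 26, 26), (26, 27, 25), (25, 25, 25), (28, 29, 27), (56, 94, 73), (61, 103, 81), (64, 105, 83), (62, 102, 81)]
47 [(32, 54, 42), (33, 56, 43), (32, 55, 42), (25, 26, 25), (29, 29, 28), (29, 30, 28), (26, 27, 27), (29, 26, 28), (50, 76, 62), (61, 103, 81), (63, 105, 82), (62, 102, 81), (62, 104, 83)]
```

The rows are not in the units I measure in: shifts go in units of 20 mm. I convert before sending: 0.04 m is 2, 0.02 m is 1.

Call:
pendant(rows=[{"tx": 2,"ty": 0.25,"tz": 1,"jaw": 0.085},{"tx": 2,"ty": 0.25,"tz": 1,"rz": 0.5,"jaw": 0.085},{"jaw": 0.085},{"jaw": 0.085}])

```text
time_s: 16.15
position: [0.4544, 0.1318, 0.2043]
tool_rot: [[-0.169, 0.986, -0.001], [0.986, 0.169, -0.0], [-0.0, -0.001, -1.0]]
ft_force: [-0.2, 0.2, 0.4]
grip_width: 0.0848
gripper_force: 0.0
```

```bash
python3 - <<'E'
from h import *
w9=load('w9');print("fintop rear w9",onz(w9,[(293.5,40),(306,40)],.084).round(4))
d=snap('wrist','w10')
p=proj(d,[[.4481,.1917,.084],[.451,.174,.084],[.445,.209,.084]]);print(p)
x0,y0=p.mean(0).astype(int)
hsv=cv2.cvtColor(d["pixels"],cv2.COLOR_RGB2HSV);px=d["pixels"].astype(int)
m=((px.max(2)-px.min(2)<8)&(px.max(2)>70)&(px.max(2)<135)).astype(np.uint8)
n,l,s,c=cv2.connectedComponentsWithStats(m)
for i in range(1,n):
    if s[i,4]>150 and abs(c[i,0]-x0)<70 and abs(c[i,1]-y0)<90:
        cnt=cv2.findContours((l==i).astype(np.uint8),0,1)[0][0];r=cv2.minAreaRect(cnt);print(s[i],r,onz(d,[r[0]],.084).round(4))
for r in range(max(0,y0-45),y0+50,10): print(r,"".join("%4d"%px[r,c].max()+("g" if px[r,c,1]-px[r,c,0]>12 else " ") for c in range(x0-30,x0+34,4)))
o=env.observe();print(o["position"],rel([.4481,.1917,.065]))
E
```

```text
fintop rear w9 [[0.4454 0.1738 0.084 ]
 [0.4549 0.1755 0.084 ]]
[[288.61931279 127.71669388]
 [288.25116065 152.9180735 ]
 [288.61892607 101.96235291]]
[281 100  14  50 600] ((287.5, 124.5), (49.0, 13.0), 90.0) [[0.4469 0.1938 0.084 ]]
82  181  180  179  181  181  182  186  187  187  185  186  185  187  185  185  185 
92   42   41   38   41   41   37   41   40   38   39   38   38   39   35   40   36 
102   74g  74g  71g  70g  71g  70g  78   97  101   69   68g  66g  67g  67g  95g 185 
112   81   81   94   79g  77   76g  85  106  110   71   70g  72g  92  105g 110g 184 
122  114g 114g 112g 111g  86g  75g  84  104  107   69  110g 107g 108g 108g 109g 186 
132  107g 109g 106g 107g  70g  68g  79  102  104   60  108g 110g 106g 106g 106g 188 
142  103g 105g 104g 105g  63g  60g  74   97   97   64  102g 104g 104g 106g  98g 188 
152   98g 103g 103g 100g  58g  58g  58g  99g 102g 105g 103g 104g 104g 103g  94g 188 
162   93g 102g 156  106g 102g 102g 103g 103g 100g 104g 102g  96g 145  101g  87g 188 
172   86g 102g  98g 104g 104g 100g 102g 101g 103g 103g 102g 103g 102g 103g 103g 187 
[0.45473569 0.13110784 0.20481837] (array([0.0609, 0.0036, 0.1398]), 'yaw', np.float64(99.69))
```

In the tool's units: 0.004 m is 0.2, 0.045 m is 2.25.

Call:
pendant(rows=[{"tx": 1.55,"ty": 0.11,"jaw": 0.085},{"tx": 1.55,"ty": 0.11,"jaw": 0.085},{"tz": 2.25,"jaw": 0.085},{"tz": 2.25,"jaw": 0.085},{"tz": 1.75,"jaw": 0.085},{"tz": 0.9,"jaw": 0.085},{"tz": 0.2,"jaw": 0.085},{"jaw": 0.085},{"jaw": 0.085}], clamp_n=60)

```text
time_s: 17.1
position: [0.4493, 0.1929, 0.0589]
tool_rot: [[-0.168, 0.986, 0.003], [0.986, 0.168, 0.0], [-0.0, 0.003, -1.0]]
ft_force: [0.6, 0.1, -0.1]
grip_width: 0.0853
gripper_force: 0.0
```

In the tool's units: 0.0015 m is 0.075.

Call:
pendant(rows=[{"tz": 0.075,"jaw": 0.085},{"jaw": 0.0},{"jaw": 0},{"jaw": 0},{"jaw": 0},{"jaw": 0},{"jaw": 0},{"jaw": 0}], clamp_n=30)

```text
time_s: 17.9
position: [0.4483, 0.1932, 0.0561]
tool_rot: [[-0.169, 0.986, 0.0], [0.986, 0.169, 0.0], [-0.0, 0.0, -1.0]]
ft_force: [0.3, -1.0, 0.5]
grip_width: 0.0093
gripper_force: 34.4
```

Call:
pendant(rows=[{"jaw": 0},{"jaw": 0}], clamp_n=120)

```text
time_s: 18.1
position: [0.4485, 0.1932, 0.0563]
tool_rot: [[-0.169, 0.986, 0.001], [0.986, 0.169, 0.0], [0.0, 0.001, -1.0]]
ft_force: [0.9, 0.2, 2.5]
grip_width: 0.0086
gripper_force: 117.0
```

In the tool's units: -0.04 m is -2, -0.035 m is -1.75.

Call:
pendant(rows=[{"tz": -1,"jaw": 0},{"tz": -2,"jaw": 0},{"tz": -2,"jaw": 0},{"tz": -2,"jaw": 0},{"tz": -1.75,"jaw": 0}], clamp_n=120)

```text
time_s: 18.6
position: [0.4478, 0.1931, 0.2328]
tool_rot: [[-0.169, 0.986, -0.0], [0.986, 0.169, -0.0], [0.0, -0.0, -1.0]]
ft_force: [0.6, -0.2, -2.6]
grip_width: 0.0087
gripper_force: 117.1
```

Call:
pendant(rows=[{"tx": -1.745,"ty": 0.95,"jaw": 0},{"tx": -1.745,"ty": 0.95,"jaw": 0},{"tx": -1.745,"ty": 0.95,"jaw": 0},{"tx": -1.745,"ty": 0.95,"jaw": 0},{"tx": -1.745,"ty": 0.95,"rz": 7,"jaw": 0},{"tx": -1.745,"ty": 0.95,"rz": 7,"jaw": 0},{"rz": 7.5,"jaw": 0},{"jaw": 0},{"jaw": 0}], clamp_n=120)

```text
time_s: 19.5
position: [0.5915, 0.0037, 0.2306]
tool_rot: [[0.2, 0.98, -0.001], [0.98, -0.2, 0.0], [0.0, -0.001, -1.0]]
ft_force: [-0.8, 0.2, -2.1]
grip_width: 0.0086
gripper_force: 117.4
```

```bash
python3 - <<'E'
from h import *
d=snap('wrist','w11');o=env.observe();print(o["position"],o["ft_force"],o["grip_width"],rel([.5963,.0057,.0603]));show(d)
for c in blobs(d,"blue",300):
    r=cv2.minAreaRect(c);print(r,onz(d,[r[0]],.088),lidyaw(d,r,.088),rel(onz(d,[r[0]],.088)[0]))
t=snap('top','t2')
for c in blobs(t,"blue"):
    r=cv2.minAreaRect(c);print("top",r[0],onz(t,[r[0]],.088)[0].round(4),lidyaw(t,r,.088))
E
```

```text
[0.59150393 0.00396149 0.23094636] [-0.81150711 -0.17385631 -1.43816711] 0.00854241689885538 (array([0.0026, 0.0045, 0.1706]), 'yaw', np.float64(78.44))
blue [288.  67.] [134.  77.] top@.028 [0.6174 0.1079 0.028 ]
green [290. 277.] [ 12. 141.] top@.028 [ 0.5783 -0.1006  0.028 ]
((287.5, 67.0), (134.0, 77.0), 90.0) [[0.61529569 0.10286291 0.088     ]] (np.float64(78.78), array([0.0542, 0.0928])) (array([0.1016, 0.0036, 0.143 ]), 'yaw', np.float64(78.44))
top (420.3523254394531, 296.341552734375) [ 0.3646 -0.4827  0.088 ] (np.float64(1.26), array([0.0369, 0.0661]))
top (243.4811248779297, 212.5660400390625) [0.6224 0.0735 0.088 ] (np.float64(74.71), array([0.0268, 0.0375]))
top (221.14707946777344, 212.41180419921875) [0.6217 0.1447 0.088 ] (np.float64(168.81), array([0.0544, 0.0188]))
```

Call:
pendant(rows=[{"tx": 0.25,"ty": 0.225,"rz": 0.2,"jaw": 0},{"tx": 0.25,"tz": 2,"jaw": 0},{"tz": 2.25,"jaw": 0},{"tz": 2,"jaw": 0},{"tz": 1.5,"jaw": 0},{"tz": 0.5,"jaw": 0},{"jaw": 0},{"jaw": 0}], clamp_n=120)

```text
time_s: 20.4
position: [0.5994, 0.0122, 0.0677]
tool_rot: [[0.207, 0.978, 0.003], [0.978, -0.207, -0.0], [0.0, 0.003, -1.0]]
ft_force: [0.3, -0.1, -1.1]
grip_width: 0.0085
gripper_force: 117.4
```

In the tool's units: 0.004 m is 0.2, 0.002 m is 0.1.

Call:
pendant(rows=[{"tz": 0.2,"jaw": 0},{"tz": 0.1,"jaw": 0},{"jaw": 0},{"jaw": 0}], clamp_n=120)

```text
time_s: 20.8
position: [0.5986, 0.0121, 0.0604]
tool_rot: [[0.208, 0.978, 0.0], [0.978, -0.208, -0.0], [0.0, 0.0, -1.0]]
ft_force: [0.7, -0.5, -2.7]
grip_width: 0.0086
gripper_force: 117.4
```

Call:
pendant(rows=[{"tz": 0.05,"jaw": 0},{"tz": 0.05,"jaw": 0},{"jaw": 0}], clamp_n=120)

```text
time_s: 21.1
position: [0.5987, 0.0121, 0.0602]
tool_rot: [[0.207, 0.978, 0.002], [0.978, -0.207, -0.001], [-0.0, 0.002, -1.0]]
ft_force: [-4.7, 1.0, 14.3]
grip_width: 0.0086
gripper_force: 120.0
```

```bash
python3 - <<'E'
from h import *
d=snap('wrist','w12');px=d["pixels"].astype(int);hsv=cv2.cvtColor(d["pixels"],cv2.COLOR_RGB2HSV)
b=cv2.inRange(hsv,(105,120,40),(125,255,255))>0;g=cv2.inRange(hsv,(65,80,25),(90,255,255))>0
for r in range(20,330,15):
    B=np.where(b[r])[0];G=np.where(g[r])[0]
    print(r,"blue",(B.min(),B.max(),(B.min()+B.max())/2) if len(B)>20 else "", "green",(G.min(),G.max()) if len(G)>5 else "")
E
```

```text
20 blue (np.int64(177), np.int64(375), np.float64(276.0)) green 
35 blue (np.int64(178), np.int64(375), np.float64(276.5)) green 
50 blue (np.int64(179), np.int64(374), np.float64(276.5)) green 
65 blue (np.int64(181), np.int64(373), np.float64(277.0)) green 
80 blue (np.int64(182), np.int64(372), np.float64(277.0)) green 
95 blue (np.int64(184), np.int64(371), np.float64(277.5)) green 
110 blue (np.int64(207), np.int64(370), np.float64(288.5)) green 
125 blue (np.int64(213), np.int64(369), np.float64(291.0)) green 
140 blue (np.int64(195), np.int64(369), np.float64(282.0)) green 
155 blue (np.int64(189), np.int64(368), np.float64(278.5)) green 
170 blue (np.int64(191), np.int64(367), np.float64(279.0)) green 
185 blue (np.int64(192), np.int64(366), np.float64(279.0)) green 
200 blue (np.int64(194), np.int64(365), np.float64(279.5)) green 
215 blue  green 
230 blue  green 
245 blue  green 
260 blue  green 
275 blue  green (np.int64(224), np.int64(360))
290 blue  green 
305 blue  green 
320 blue  green
```

```bash
python3 - <<'E'
from h import *
for n in('w7','w8','w5','w12'):
    d=load(n);b=cv2.inRange(cv2.cvtColor(d["pixels"],cv2.COLOR_RGB2HSV),(105,120,40),(125,255,255))>0
    out=[]
    for r in range(10,265,12):
        B=np.where(b[r,195 if 0 else 0:])[0]
        if len(B)>30:out.append((r,int(B.min()),int(B.max()),(B.min()+B.max())/2))
    print(n,out)
# carrier sides in w12 and w7: strongest horizontal gradients on a row
for n,rows in(('w7',(140,150,160,168)),('w12',(215,225))):
    g=cv2.cvtColor(load(n)["pixels"],cv2.COLOR_RGB2GRAY).astype(int)
    for r in rows:
        e=np.abs(np.diff(g[r]));print(n,r,np.where(e>25)[0])
E
```

```text
w7 [(10, 258, 324, np.float64(291.0)), (22, 259, 323, np.float64(291.0)), (34, 259, 323, np.float64(291.0)), (46, 259, 323, np.float64(291.0)), (58, 259, 322, np.float64(290.5)), (70, 260, 321, np.float64(290.5)), (82, 260, 321, np.float64(290.5)), (94, 260, 321, np.float64(290.5)), (106, 263, 320, np.float64(291.5)), (118, 277, 319, np.float64(298.0)), (190, 209, 352, np.float64(280.5)), (202, 205, 355, np.float64(280.0)), (214, 206, 354, np.float64(280.0)), (226, 207, 353, np.float64(280.0)), (238, 208, 353, np.float64(280.5)), (250, 209, 352, np.float64(280.5)), (262, 210, 351, np.float64(280.5))]
w8 [(166, 228, 331, np.float64(279.5)), (190, 209, 352, np.float64(280.5)), (202, 205, 355, np.float64(280.0)), (214, 206, 354, np.float64(280.0)), (226, 207, 353, np.float64(280.0)), (238, 208, 353, np.float64(280.5)), (250, 209, 352, np.float64(280.5)), (262, 210, 351, np.float64(280.5))]
w5 [(166, 228, 329, np.float64(278.5)), (178, 223, 333, np.float64(278.0)), (202, 205, 356, np.float64(280.5)), (214, 206, 355, np.float64(280.5)), (226, 207, 355, np.float64(281.0)), (238, 208, 354, 
[... 483 characters left out ...]
, (142, 192, 369, np.float64(280.5)), (154, 189, 368, np.float64(278.5)), (166, 190, 367, np.float64(278.5)), (178, 191, 366, np.float64(278.5)), (190, 193, 366, np.float64(279.5)), (202, 194, 365, np.float64(279.5))]
w7 140 [249 250 252 255 256 317 318 321 322 324 425 426 440 449 454 455 463 464
 467 488 489 497 502 503 510 511]
w7 150 [  9 249 250 323 422 423 441 449 453 454 461 462 468 471 472 475 490 491
 498 503 504 511 512]
w7 160 [ 20  21 249 322 323 428 429 431 438 440 483 484 487 493 499 504 505 512
 513]
w7 168 [ 22  23 249 322 426 432 433 492 493 505 506 513 514]
w12 215 [206 226 227 244 245 307 309 312 313 314 333 334 344 345 528 529]
w12 225 [206 207 221 222 338 339 344 531 532]
```

In the tool's units: 0.003 m is 0.15, 0.002 m is 0.1.

Call:
pendant(rows=[{"tz": -0.05,"rz": -0.4,"jaw": 0},{"tx": 0.15,"jaw": 0},{"tx": 0.15,"jaw": 0},{"tx": 0.15,"jaw": 0},{"tx": 0.15,"jaw": 0},{"tx": 0.1,"jaw": 0},{"tx": 0.1,"jaw": 0},{"jaw": 0}], clamp_n=120)

```text
time_s: 21.95
position: [0.603, 0.0271, 0.0604]
tool_rot: [[0.201, 0.98, 0.004], [0.98, -0.201, -0.002], [-0.001, 0.004, -1.0]]
ft_force: [0.6, -2.7, 6.2]
grip_width: 0.0087
gripper_force: 118.6
```

Call:
pendant(rows=[{"tx": 0.075,"jaw": 0},{"tx": 0.075,"jaw": 0},{"tx": 0.075,"jaw": 0},{"tx": 0.075,"jaw": 0},{"jaw": 0}], clamp_n=120)

```text
time_s: 22.45
position: [0.604, 0.0322, 0.0604]
tool_rot: [[0.201, 0.98, 0.003], [0.98, -0.201, -0.003], [-0.002, 0.004, -1.0]]
ft_force: [-0.1, -7.2, 6.6]
grip_width: 0.0086
gripper_force: 118.9
```

Call:
pendant(rows=[{"tx": 0.075,"jaw": 0},{"tx": 0.075,"jaw": 0},{"tx": 0.075,"jaw": 0},{"jaw": 0}], clamp_n=120)

```text
time_s: 22.85
position: [0.6048, 0.0364, 0.0604]
tool_rot: [[0.201, 0.98, 0.003], [0.98, -0.201, -0.003], [-0.003, 0.004, -1.0]]
ft_force: [-1.3, -8.1, 6.6]
grip_width: 0.0085
gripper_force: 118.9
```

In the tool's units: 0.0015 m is 0.075.

Call:
pendant(rows=[{"tx": 0.075,"jaw": 0},{"tx": 0.075,"jaw": 0},{"tx": 0.075,"jaw": 0},{"jaw": 0}], clamp_n=120)

```text
time_s: 23.25
position: [0.6057, 0.0408, 0.0604]
tool_rot: [[0.201, 0.98, 0.003], [0.98, -0.201, -0.003], [-0.003, 0.003, -1.0]]
ft_force: [-0.4, -8.4, 6.8]
grip_width: 0.0084
gripper_force: 118.9
```

Call:
pendant(rows=[{"tx": 0.05,"jaw": 0},{"tx": 0.05,"jaw": 0},{"tx": 0.05,"jaw": 0},{"jaw": 0}], clamp_n=120)

```text
time_s: 23.65
position: [0.6063, 0.0436, 0.0604]
tool_rot: [[0.201, 0.98, 0.003], [0.98, -0.201, -0.003], [-0.003, 0.003, -1.0]]
ft_force: [-0.6, -8.6, 7.5]
grip_width: 0.0088
gripper_force: 118.9
```

Call:
pendant(rows=[{"tx": 0.05,"jaw": 0},{"tx": 0.05,"jaw": 0},{"jaw": 0}], clamp_n=120)

```text
time_s: 23.95
position: [0.6066, 0.0455, 0.0604]
tool_rot: [[0.201, 0.98, 0.003], [0.98, -0.201, -0.004], [-0.003, 0.003, -1.0]]
ft_force: [-1.8, -9.0, 7.0]
grip_width: 0.0088
gripper_force: 118.9
```

Call:
pendant(rows=[{"tx": 0.05,"jaw": 0},{"tx": 0.05,"jaw": 0},{"jaw": 0}], clamp_n=120)

```text
time_s: 24.25
position: [0.6071, 0.0475, 0.0604]
tool_rot: [[0.201, 0.98, 0.003], [0.98, -0.201, -0.004], [-0.003, 0.003, -1.0]]
ft_force: [-1.2, -8.9, 8.0]
grip_width: 0.0086
gripper_force: 118.9
```

In the tool's units: 0.001 m is 0.05.

Call:
pendant(rows=[{"tx": 0.05,"jaw": 0},{"tx": 0.05,"jaw": 0},{"jaw": 0}], clamp_n=120)

```text
time_s: 24.55
position: [0.6071, 0.0481, 0.0604]
tool_rot: [[0.201, 0.98, 0.002], [0.98, -0.201, -0.006], [-0.005, 0.003, -1.0]]
ft_force: [-3.6, -16.0, 8.4]
grip_width: 0.0092
gripper_force: 119.1
```

Call:
pendant(rows=[{"tx": 0.05,"jaw": 0},{"tx": 0.05,"jaw": 0},{"jaw": 0}], clamp_n=120)

```text
time_s: 24.85
position: [0.6071, 0.0482, 0.0604]
tool_rot: [[0.201, 0.98, 0.0], [0.98, -0.201, -0.009], [-0.008, 0.002, -1.0]]
ft_force: [-7.2, -27.1, 9.5]
grip_width: 0.0083
gripper_force: 119.3
```

Call:
pendant(rows=[{"tz": 0.05,"jaw": 0},{"tz": 0.05,"jaw": 0},{"jaw": 0},{"jaw": 0}], clamp_n=120)

```text
time_s: 25.25
position: [0.6073, 0.0482, 0.0603]
tool_rot: [[0.201, 0.98, 0.002], [0.98, -0.201, -0.009], [-0.008, 0.004, -1.0]]
ft_force: [-12.3, -27.0, 24.1]
grip_width: 0.0086
gripper_force: 121.9
```

```bash
python3 - <<'E'
from h import *
d=snap('wrist','w13');o=env.observe();print(o["position"],o["ft_force"],o["wrist_torque"].round(2))
b=cv2.inRange(cv2.cvtColor(d["pixels"],cv2.COLOR_RGB2HSV),(105,120,40),(125,255,255))>0
print([(r,int(B.min()),int(B.max())) for r in range(10,225,20) for B in [np.where(b[r])[0]] if len(B)>30])
# per-cassette near-end edges via the side camera: blue mask stats and expected outline
s=snap('side','s2');t=snap('top','t3')
ax=np.array([.204,.979,0]);ay=np.array([.979,-.204,0])
for c in blobs(t,"blue"): r=cv2.minAreaRect(c);print("top",r,onz(t,[r[0]],.088)[0].round(4))
R=o["tool_rot"];p=o["position"]
f=lambda uv,z:((onz(d,uv,z)-p)@R).round(4)
col=d["pixels"][195:300,281].astype(int);print([tuple(int(v) for v in x) for x in col[::3]])
E
```

```text
[0.60729185 0.04817853 0.06034847] [-11.72849281 -26.83560516  23.96028598] [-3.84  2.01  0.15]
[(10, 174, 375), (30, 175, 374), (50, 177, 373), (70, 179, 371), (90, 180, 370), (110, 200, 368), (130, 204, 367), (150, 186, 366), (170, 188, 364), (190, 190, 363), (210, 191, 361)]
top ((420.3724365234375, 296.3310241699219), (21.37481689453125, 11.509516716003418), 86.633544921875) [ 0.3646 -0.4828  0.088 ]
[(51, 84, 137), (48, 83, 136), (49, 83, 136), (51, 85, 138), (49, 83, 136), (29, 28, 30), (32, 32, 34), (36, 36, 37), (32, 32, 33), (49, 76, 125), (52, 85, 139), (52, 84, 139), (52, 85, 138), (50, 82, 138), (52, 86, 138), (52, 85, 139), (51, 84, 137), (51, 84, 137), (51, 83, 137), (52, 84, 137), (50, 82, 136), (51, 82, 135), (47, 79, 132), (47, 77, 127), (66, 87, 116), (158, 161, 159), (40, 63, 55), (48, 75, 64), (47, 73, 64), (43, 58, 56), (59, 62, 65), (66, 69, 71), (68, 70, 72), (67, 68, 69), (68, 70, 70)]
```

In the tool's units: -0.0005 m is -0.025.

Call:
pendant(rows=[{"ty": -0.025,"jaw": 0},{"jaw": 0},{"jaw": 0},{"jaw": 0},{"jaw": 0}], clamp_n=120)

```text
time_s: 25.9
position: [0.6072, 0.0482, 0.0603]
tool_rot: [[0.201, 0.98, 0.003], [0.979, -0.201, -0.009], [-0.008, 0.005, -1.0]]
ft_force: [-9.5, -26.2, 22.4]
grip_width: 0.0083
gripper_force: 121.2
```

```bash
python3 - <<'E'
from h import *
# near ends of the three cassettes: triangulate not possible under the stop; check far ends/wall in the side view numerically
t1,t3=load('t1'),load('t3')
for n,uv in(("jar",(172,215)),("vial",(266,177)),("gauze",(348,233)),("cup",(322,182))):
    u,v=uv;a,b=[x["pixels"][v-12:v+12,u-12:u+12].astype(int) for x in(t1,t3)];print(n,np.abs(a-b).mean().round(1))
print(env.close_job())
E
```

```text
jar 3.4
vial 8.0
gauze 4.7
cup 4.5
the job is handed in; nothing more can be done
None
```

I handed the job in at 25.9 s with the three cassettes stacked and pushed against the end wall, the arm still gripping the end stop and pressing it about 28 N forward and 22 N down; I judged contact with the wall from the rise in push force, not from a picture.

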